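# Knock the soap bars out of the turn-over mould

### The arm

A 6-joint arm with a two-finger parallel gripper is mounted at the origin on a cart in front of the work surface, level with it; the furniture and walls round the work are solid. World frame = base frame: x ahead of the robot, y to its left, z up, the work surface at z = 0. Lengths are in m, angles in rad, forces in N, time in s.
With the tool pointing down it reaches from about 0.275 to 0.825 m from the base axis. Payload 5.2 kg.
Tool frame: the origin (TCP) lies midway between the tips of the shut fingers; the grasp point (between the pads) lies 19 mm behind it; z points along the fingers, y is the line along which they close (so a half turn about z gives the same grasp; the last joint's range is limited). The gripper opens to 93 mm and grips with 3 to 60 N. Pads are 15 mm wide; open, the fingers measure 128 mm over their backs; the gripper's body (75 mm by 188 mm) begins 65 mm behind the grasp point.
Start: joints at [-1.434, 0.259, 1.535, -0, 1.348, -0.203], TCP at [0.183, -0.519, 0.219] pointing down, gripper open.
Joint ranges: [-3.14, 3.14], [-0.91, 2.08], [0.19, 2.58], [-1.22, 4.36], [0.22, 2.71], [-3.12, 3.12]. Speed limits (rad/s): [2.57, 2.57, 3.14, 3.14, 3.14, 3.14].

### API

Orientations are given as a rotation vector (axis times angle).
In Python, from station import robot, read_camera, finish_job gives the robot as it stands (robot), with the cameras as plain functions and the job as plain functions.
- The arm moves only by the tool drive_effector, called after "Request:" by a JSON object that holds its "fn" and its "kwargs", one argument or row to a line. Schema: {"type":"object","properties":{"offsets":{"type":"array","items":{"type":"number"},"minItems":7,"maxItems":140},"squeeze":{"type":"number"},"only":{"type":"string"},"quiet":{"type":"boolean"},"lines":{"type":"string"}},"required":["offsets"],"additionalProperties":false}. offsets is one flat list of numbers that holds 1 to 20 rows one after another, with no inner brackets; each row has 7 numbers: dx, dy, dz in shares of 750 mm (1.0 is 750 mm), then a rotation vector rx, ry, rz in a scale on which 1.0 is 4 rad, then the opening from 0.0 (shut) to 1.0 (fully open); each row is the pose to reach, as a shift and turn from the pose commanded when the call began, along the tool's axes at that moment; what a row does not reach only later rows make up. A row lasts 1/10 s, in which the tool goes at most 0.05 m and 0.15 rad, less where a joint would pass 70% of its speed; a pose out of reach is approached as far as the arm can. The fingers move at their own pace and stop on an object; squeeze is the grip in N (left out, the last holds). Time passes only in rows, so rows that do not move let the fingers close. The tool returns the time, the measured TCP pose, the force, the opening and the grip force at its end. only (a regular expression) keeps the lines of the reply that match it, lines (a string "A,B") keeps lines A to B, and quiet returns only ok. No shift or turn number may pass 1 either way. Input that does not fit is refused with a message, and nothing moves.
- robot.sense(): the state, without advancing time (a new reading comes with each control period).
- read_camera(name): name is "scene" or "top" or "wrist"; returns a dict with "image" (480x640x3 uint8, red, green, blue), "z_map" (480x640 float32, m along the optical axis (not along the pixel's ray), 0 where there is no reading), "intrinsics" (3x3 intrinsics, pixels), "R" (3x3) and "t" (3): a world point X has camera coordinates R X + t. Camera axes: x right, y down, z forward; pixel columns grow to the right and rows downward; lengths in m; the calibration is good to about 2 mm. A picture is of the moment at which its call begins.
- finish_job(): hands the job in; it is judged then, once.
The state is a dict: "clock": time; "joints": joint angles; "dq": joint speeds; "tau": joint torques, N m; "tcp_pos": TCP position; "ee_rot": TCP orientation; "contact_force": force on the tool from outside, world axes, zero at the start; "ft_torque": the same for the moment, N m; "width": opening from 0.0 (shut) to 1.0 (fully open); "grip_force": force on a finger pad.
Only numpy, scipy, OpenCV 4.12 (cv2) and the standard library are available. Lean on these libraries where they do the work, as an engineer would, in place of code of your own. Each camera call takes 0.05 s, during which the arm holds its last target. There are 200 camera calls.

### The job

Turn the white soap mould over on its hinge with its steel handle, so that it lies upside down on the aluminium tray, then rap it there - lift the handle a few centimetres and let it drop - until all three clinging bars have fallen out. Swing the mould back to where it started and leave the bars lying flat in the tray. Carry it over and down by the handle both ways: it must not slam down from upright (it chips the bars and bends the hinge), and leave the other things on the table alone.

Things in the scene. Friction and masses are not known exactly. Their poses are not given: they have to be found in the camera images.
- stand: the fixed turn-out stand: a plywood base board 214 x 222 mm whose top is 24 mm above the table, hinge pin across its middle, mould on one side, aluminium tray on the other. Origin on the table under the middle of the pin; x along the pin, y level from the tray towards the side where the mould lies at the start, z up
- mould (a joint): angle of the mould about the hinge: 0 = open side up on its rubber buttons (start), 1.57 = upright, 3.14 = upside down, its rim on the tray's rim; a stop at both ends. It swings freely, balances at 1.8 and falls to either side (0.7 kg with the bars). Let go with the handle lifted 40 mm it meets the tray at 7 rad/s, 60 mm at 9, from upright at 13 (16 at the home side)
- hinge (a point): middle of the hinge pin, 57 mm above the table. The mould (white plastic, 158 x 78 x 31 mm with a rim flange) has its open face level with the pin at both ends of the swing; its three pockets lie in a row along the pin, 50 mm apart, their middles 55 mm from it
- handle (a point): middle of the mould's handle bar: round steel, 10 mm thick, parallel to the hinge pin and 144 mm from it, straight for 92 mm, with a free gap of 37 mm between it and the mould's rim. At both ends of the swing it stands 57 mm above the table, beyond the edge of the base board (which reaches 111 mm to either side of the pin)
- tray_floor (a point): centre of the floor of the aluminium tray fixed on the base board, 31 mm above the table and 55 mm from the pin along the stand's -y; floor 164 mm (x) by 81 mm (y), rim 25 mm higher. Axes as the stand's
- bar1: a pale soap bar, 40 x 60 x 20 mm, 55 g; origin at the centre of its face on the pocket floor, z out of the pocket; at the start in the pocket nearest the stand's -x end. Springy lips hold it: it stays in when the mould is laid over softly and comes out within two raps of 40 to 60 mm at the handle. Origin 80 to 85 mm above the table while it clings in the upturned mould, 51 mm once out
- bar2: a pale soap bar, 40 x 60 x 20 mm, 55 g; origin at the centre of its face on the pocket floor, z out of the pocket; at the start in the pocket in the middle, held like bar1
- bar3: a pale soap bar, 40 x 60 x 20 mm, 55 g; origin at the centre of its face on the pocket floor, z out of the pocket; at the start in the pocket nearest the stand's +x end, held like bar1
- cream_pot_b: a low round cream pot with a red band, 63 mm across and 34 mm high, a bystander at the right; origin at the centre of its underside
- dropper: a small brown dropper bottle, 33 mm across and 102 mm high, a bystander behind the stand; origin at the centre of its underside
- carton_small_c: a small dark blue carton, 52 x 67 x 70 mm, a bystander behind the stand; origin at the centre of its underside

How it is judged:
On the way, in this order (a step that is already met when the one before it is completed fails the run):
1. the mould lies upside down on the tray (value of joint mould above 3 rad), for 0.2 s.
2. the mould is back where it started (value of joint mould below 0.06 rad), for 0.2 s.
At the end, for the whole second after the job is handed in: The mould is back on its buttons (within 0.06 rad of its start angle) and all three bars lie flat (within 0.2 rad) and still on the floor of the tray (value of joint mould below 0.06 rad and x of bar1 in the frame of tray_floor between -0.085 and 0.085 m and y of bar1 in the frame of tray_floor between -0.045 and 0.045 m and z of each of bar1, bar2, bar3 in the frame of tray_floor below 0.026 m and angle between the z axis of each of bar1, bar2, bar3 and the z axis of tray_floor, either way round below 0.2 rad and linear speed of each of bar1, bar2, bar3 below 0.03 m/s and x of bar2 in the frame of tray_floor between -0.085 and 0.085 m and y of bar2 in the frame of tray_floor between -0.045 and 0.045 m and x of bar3 in the frame of tray_floor between -0.085 and 0.085 m and y of bar3 in the frame of tray_floor between -0.045 and 0.045 m); the robot touches nothing.
It fails at once if the mould slams down from about upright (faster than 10 rad/s onto the tray, which is a fall of over 70 mm at the handle, or 12 rad/s back onto its buttons) (velocity of joint mould above 10 rad/s or velocity of joint mould below -12 rad/s).
It fails at once if a bystander is shifted by more than 30 mm (distance of any of cream_pot_b, dropper, carton_small_c from where it was at the start of the episode above 0.03 m).
It also fails if it takes over 64 s, if anything falls off the work surface, if the arm or the gripper's body presses on something with over 40 N, if the wrist force passes 120 N, or if a joint passes its speed limit or range.

## Working session

There is one attempt and no reset: what is moved stays moved. The work goes in short steps, Python scripts to look and compute and a tool call to move; the robot and the scene stay as the last step left them, time stands still between calls to the robot, and variables do not carry over. Pictures are saved under pics/ and viewed, at most 10 in all, crops included, and the job is handed in when it is done.

```bash
ls; mkdir -p pics; python3 - <<'E'
from station import robot, read_camera, finish_job
import cv2,numpy as np
s=robot.sense();print(s)
for n in("scene","top"):
    c=read_camera(n);cv2.imwrite(f"pics/{n}0.png",c["image"][:,:,::-1]);np.savez(f"{n}0.npz",**c)
    print(n,c["intrinsics"],c["R"],c["t"])
E
```

```text
pics
station.py
{'clock': 0.0, 'joints': array([-1.43379770e+00,  2.59351397e-01,  1.53609529e+00,  1.21001535e-07,
        1.34800180e+00, -2.02759119e-01]), 'dq': array([-2.06262438e-03, -1.39093614e-03, -1.94922763e-04,  6.27605590e-05,
        1.01131821e-04,  9.78259088e-04]), 'tau': array([-2.90755963e-05, -4.37311256e+01, -2.83998746e+01,  7.17408140e-02,
        4.14561387e-02, -1.31975808e-04]), 'tcp_pos': array([ 0.18325805, -0.51798121,  0.2178083 ]), 'ee_rot': array([-3.09454210e+00, -5.30813351e-01, -9.59616721e-05]), 'contact_force': array([0.03894999, 0.13310088, 0.16396392]), 'ft_torque': array([-0.01565229, -0.03761051, -0.0333037 ]), 'grip_force': 0.0, 'width': 0.9995099635153417}
scene [[541.20921251   0.         308.37085658]
 [  0.         541.20921251 241.33523667]
 [  0.           0.           1.        ]] [[-0.56184121 -0.82724331 -0.00171776]
 [-0.62770046  0.42766778 -0.65045553]
 [ 0.53881962 -0.36437449 -0.7595424 ]] [0.27510921 0.46123327 1.06767778]
top [[491.54100043   0.         315.18367972]
 [  0.         491.54100043 247.01086829]
 [  0.           0.           1.        ]] [[-0.02852643 -0.99913023 -0.0304142 ]
 [-0.986869    0.03298957 -0.15811787]
 [ 0.15898369  0.02550429 -0.98695173]] [-0.04144807  0.58389006  0.90999004]
```

View pics/scene0.png

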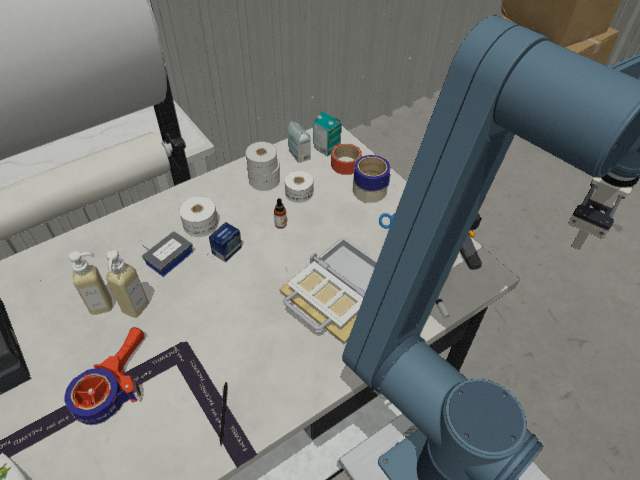

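View pics/top0.png

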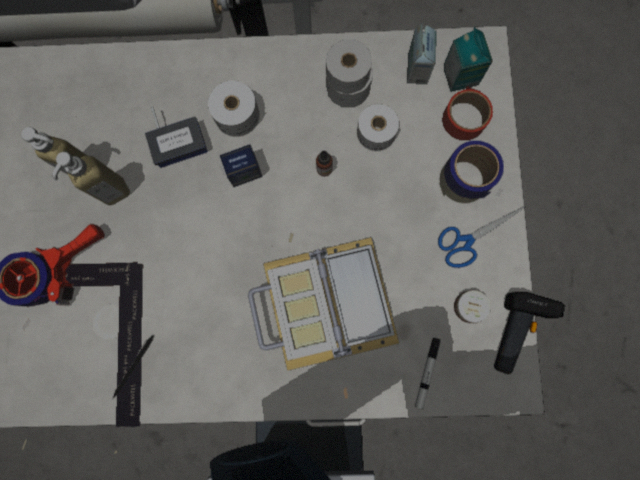

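The scene view shows the stand near (325,290), partly hidden by the arm. In the top view the handle is at about (262,317), the hinge pin runs (318,252)-(342,352), the tray is on the right and the pot is at (472,305). Next I'll measure the handle and pin from the depth of both cameras.

```bash
cat > h.py <<'E'
import numpy as np
def cloud(c):
    z=c["z_map"];v,u=np.mgrid[:480,:640];K=c["intrinsics"]
    p=np.stack([(u-K[0,2])/K[0,0]*z,(v-K[1,2])/K[1,1]*z,z],-1)
    P=(p-c["t"])@c["R"];P[z==0]=np.nan;return P
def proj(c,X):
    q=c["R"]@np.array(X)+c["t"];q=c["intrinsics"]@q;return q[:2]/q[2]
E
python3 - <<'E'
import cv2,numpy as np
from h import *
T=dict(np.load("top0.npz"));S=dict(np.load("scene0.npz"));P=cloud(T);Q=cloud(S)
for n,(u,v) in dict(handle=(253,318),pinA=(318,254),pinB=(342,350),tray=(358,295),pot=(472,305),drop=(324,162),carton=(240,160),table=(200,330)).items():
    print(n,np.round(np.nanmedian(P[v-1:v+2,u-1:u+2].reshape(-1,3),0),4))
for nm,A in(("top",P),("scene",Q)):
    m=(A[...,2]>.04)&(A[...,2]<.075)
    # region round the handle grip
    h=P[318,253];d=np.linalg.norm(A[...,:2]-h[:2],axis=-1)
    print(nm,"near handle",np.round(A[m&(d<.05)],3)[::6])
I=T["image"][220:390,230:420,::-1];a=cv2.resize(I,None,fx=4,fy=3.5,interpolation=cv2.INTER_CUBIC)
a=cv2.resize(I,(760,600*1),interpolation=cv2.INTER_CUBIC) if 0 else cv2.resize(I,None,fx=3.5,fy=3.5,interpolation=cv2.INTER_CUBIC)
cv2.imwrite("pics/topcrop.png",a)
b=S["image"][225:355,265:395,::-1];cv2.imwrite("pics/scenecrop.png",cv2.resize(b,None,fx=4.5,fy=4.5,interpolation=cv2.INTER_CUBIC))
E
```

```text
handle [0.4489 0.061  0.0592]
pinA [ 0.5665 -0.0648  0.0619]
pinB [ 0.3856 -0.1039  0.0591]
tray [ 0.4878 -0.1395  0.0288]
pot [ 0.4618 -0.3564  0.0339]
drop [ 0.7436 -0.0821  0.0752]
carton [0.7558 0.0823 0.0697]
table [ 0.4294  0.177  -0.0006]
top near handle [[0.498 0.068 0.06 ]
 [0.498 0.057 0.06 ]
 [0.496 0.064 0.059]
 [0.494 0.065 0.058]
 [0.492 0.063 0.058]
 [0.49  0.062 0.06 ]
 [0.489 0.061 0.055]
 [0.485 0.068 0.058]
 [0.483 0.066 0.061]
 [0.481 0.066 0.061]
 [0.479 0.064 0.06 ]
 [0.477 0.062 0.061]
 [0.475 0.062 0.062]
 [0.473 0.064 0.063]
 [0.472 0.017 0.057]
 [0.471 0.057 0.06 ]
 [0.469 0.058 0.062]
 [0.468 0.06  0.062]
 [0.466 0.062 0.061]
 [0.465 0.016 0.055]
 [0.464 0.057 0.059]
 [0.462 0.061 0.058]
 [0.46  0.063 0.059]
 [0.459 0.014 0.057]
 [0.458 0.055 0.06 ]
 [0.456 0.058 0.063]
 [0.455 0.012 0.058]
 [0.454 0.053 0.059]
 [0.452 0.057 0.061]
 [0.451 0.059 0.06 ]
 [0.449 0.061 0.058]
 [0.448 0.014 0.055]
 [0.447 0.053 0.06 ]
 [0.445 0.055 0.061]
 [0.443 0.055 0.06 ]
 [0.441 0.055 0.061]
 [0.439 0.056 0.058]
 [0.438 0.057 0.063]
 [0.436 0.055 0.061]
 [0.434 0.053 0.06 
[... 350 characters left out ...]
handle [[0.496 0.053 0.064]
 [0.495 0.057 0.062]
 [0.494 0.063 0.064]
 [0.497 0.064 0.057]
 [0.494 0.068 0.059]
 [0.46  0.015 0.056]
 [0.483 0.061 0.063]
 [0.484 0.066 0.061]
 [0.484 0.067 0.058]
 [0.447 0.013 0.059]
 [0.473 0.057 0.059]
 [0.47  0.062 0.063]
 [0.468 0.06  0.059]
 [0.465 0.062 0.061]
 [0.462 0.061 0.06 ]
 [0.457 0.062 0.063]
 [0.458 0.061 0.057]
 [0.447 0.052 0.063]
 [0.443 0.054 0.065]
 [0.442 0.055 0.063]
 [0.439 0.055 0.063]
 [0.437 0.056 0.062]
 [0.435 0.057 0.061]
 [0.435 0.057 0.057]
 [0.426 0.047 0.06 ]
 [0.42  0.048 0.065]
 [0.418 0.047 0.061]
 [0.415 0.049 0.064]
 [0.412 0.051 0.064]
 [0.41  0.052 0.064]
 [0.41  0.05  0.058]
 [0.407 0.049 0.057]
 [0.402 0.05  0.056]]
```

View pics/topcrop.png

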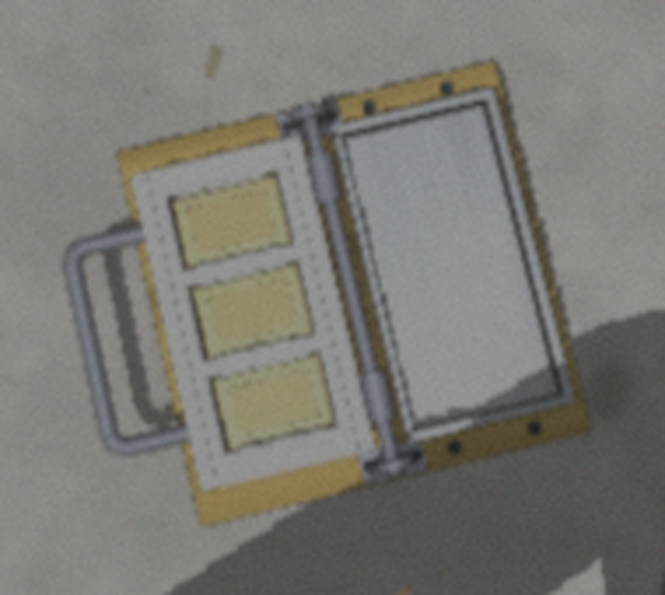

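View pics/scenecrop.png

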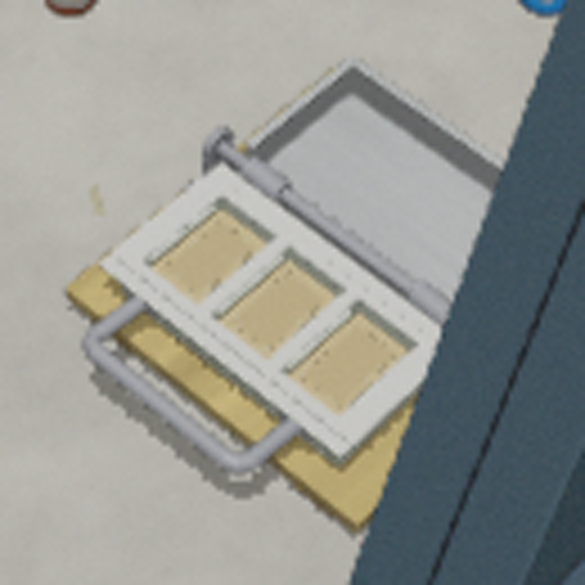

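The crops show the handle bar running from (72,250) to (112,440) in the top crop (top image about (256,319)), and the pin from (308,115) to (393,460). Both camera clouds put the bar's top at 61-63 mm, so its centre is about 57 mm high, which matches the text.

```bash
python3 - <<'E'
import cv2,numpy as np
from h import *
from scipy.spatial.transform import Rotation as Ro
T=dict(np.load("top0.npz"));S=dict(np.load("scene0.npz"))
def ray(c,u,v,z):
    K=c["intrinsics"];d=c["R"].T@np.linalg.solve(K,[u,v,1]);o=-c["R"].T@c["t"];return o+d*(z-o[2])/d[2]
tc=lambda u,v,z:ray(T,230+u/3.5,220+v/3.5,z)
sc=lambda u,v,z:ray(S,265+u/4.5,225+v/4.5,z)
hA,hB=tc(72,255,.057),tc(108,430,.057);pA,pB=tc(308,115,.057),tc(393,460,.057)
print("handle",hA,hB,(hA+hB)/2,"scene",sc(102,345,.057),sc(232,458,.057))
print("pin",pA,pB,(pA+pB)/2,"scene end",sc(216,143,.057))
P=np.concatenate([cloud(c).reshape(-1,3) for c in(T,S)])
hm=(hA+hB)/2;e=hA-hB;e/=np.linalg.norm(e)
n=np.array([-e[1],e[0],0]);r=P-hm
m=(abs(r@e)<.04)&(abs(r@n)<.012)&(P[:,2]>.045)&(P[:,2]<.07)
G=P[m];c=G.mean(0);u=np.linalg.svd(G-c)[2][0];print("bar fit",c,u,m.sum(),np.percentile(G[:,2],[5,50,95]))
# pots
pe=pA-pB;print("yaw pin",np.arctan2(pe[1],pe[0]),"bar",np.arctan2(*(e[[1,0]])),"svd",np.arctan(u[1]/u[0]))
print("dist",np.linalg.norm(np.cross(pe/np.linalg.norm(pe),hm-pA)))
from station import robot, read_camera, finish_job
s=robot.sense();R=Ro.from_rotvec(s["ee_rot"]).as_matrix();print(R.round(3))
E
```

```text
handle [0.49641243 0.06553013 0.057     ] [0.40252867 0.04693886 0.057     ] [0.44947055 0.05623449 0.057     ] scene [0.49023834 0.05809512 0.057     ] [0.39613196 0.04104544 0.057     ]
pin [ 0.56899846 -0.06486995  0.057     ] [ 0.38273843 -0.10447104  0.057     ] [ 0.47586844 -0.08467049  0.057     ] scene end [ 0.56817341 -0.06745611  0.057     ]
bar fit [0.44882631 0.05655823 0.06032972] [-0.97881823 -0.20465825  0.00546582] 368 [0.05619492 0.06029139 0.06448947]
yaw pin 0.20949240437656075 bar 0.1954951665435359 svd 0.20611767922808563
dist 0.14331412087741935
[[ 0.943  0.333 -0.   ]
 [ 0.333 -0.943  0.002]
 [ 0.    -0.002 -1.   ]]
```

The rows are not in the units I measure in: shifts go in shares of 750 mm and turns go in shares of 4 rad. I convert before sending: -0.454 m is -0.6053, 0.03 m is 0.04, 0.134 rad is 0.0335.

Request:
{"fn": "drive_effector", "kwargs": {
  "offsets": [0.1333,-0.1333,0,0,0,0.0325,0.3,0.2667,-0.2667,0,0,0,0.0325,0.3,0.4,-0.4,0,0,0,0.0325,0.3,0.5867,-0.6,0.04,0,0,0.0335,0.3,0.5893,-0.6053,0.04,0,0,0.0335,0.3,0.5893,-0.6053,0.04,0,0,0.0335,0.3,0.5893,-0.6053,0.04,0,0,0.0335,0.3,0.5893,-0.6053,0.04,0,0,0.0335,0.3,0.5893,-0.6053,0.04,0,0,0.0335,0.3,0.5893,-0.6053,0.04,0,0,0.0335,0.3,0.5893,-0.6053,0.04,0,0,0.0335,0.3,0.5893,-0.6053,0.04,0,0,0.0335,0.3,0.5893,-0.6053,0.04,0,0,0.0335,0.3,0.5893,-0.6053,0.04,0,0,0.0335,0.3,0.5893,-0.6053,0.04,0,0,0.0335,0.3,0.5893,-0.6053,0.04,0,0,0.0335,0.3,0.5893,-0.6053,0.04,0,0,0.0335,0.3,0.5893,-0.6053,0.04,0,0,0.0335,0.3]
}}

```text
clock: 1.9
tcp_pos: [0.4486, 0.0556, 0.1888]
ee_rot: [3.125, 0.319, 0.0]
contact_force: [-0.3, -0.2, -0.2]
width: 0.303
grip_force: 0.0
```

```bash
python3 - <<'E'
from station import robot, read_camera, finish_job
import cv2,numpy as np
from h import *
from scipy.spatial.transform import Rotation as Ro
c=read_camera("wrist");cv2.imwrite("pics/w1.png",c["image"][:,:,::-1]);np.savez("w1.npz",**c)
s=robot.sense();print(s["joints"],Ro.from_rotvec(s["ee_rot"]).as_matrix().round(3))
P=cloud(c).reshape(-1,3)
hm=np.array([.449,.0565,.057]);e=np.array([.979,.205,0]);n=np.array([-.205,.979,0]);r=P-hm
m=(abs(r@e)<.03)&(abs(r@n)<.012)&(P[:,2]>.045)&(P[:,2]<.07)
G=P[m];print(m.sum(), G.mean(0), G[G[:,2]>.0605].mean(0) if (G[:,2]>.0605).any() else 0,np.percentile(G[:,2],[5,50,95]))
print("hm px",proj(c,hm))
E
```

```text
[-1.23792723e-01  1.05165686e-01  1.80220423e+00 -7.61938748e-05
  1.23393174e+00  1.24320083e+00] [[ 0.979  0.202  0.   ]
 [ 0.202 -0.979 -0.   ]
 [ 0.     0.    -1.   ]]
686 [0.44995322 0.05624489 0.0614498 ] [0.45011327 0.05622733 0.06202616] [0.0589981  0.06168589 0.06326026]
hm px [320.55204505 233.01089295]
```

Three cameras agree on the bar at (0.449-0.450, 0.056), centre height 57 mm. The tool is aligned over it, so I'll descend and grip.

Request:
{"fn": "drive_effector", "kwargs": {
  "offsets": [0,0,0.04,0,0,0,0.3,0,0,0.08,0,0,0,0.3,0,0,0.12,0,0,0,0.3,0,0,0.16,0,0,0,0.3,0,0,0.1867,0,0,0,0.3,0,0,0.2013,0,0,0,0.3,0,0,0.2013,0,0,0,0.3,0,0,0.2013,0,0,0,0,0,0,0.2013,0,0,0,0,0,0,0.2013,0,0,0,0,0,0,0.2013,0,0,0,0,0,0,0.2013,0,0,0,0],
  "squeeze": 20
}}

```text
clock: 3.15
tcp_pos: [0.4498, 0.0563, 0.0387]
ee_rot: [3.124, 0.323, 0.004]
contact_force: [-0.1, -3.9, 6.6]
width: 0.1
grip_force: 20.0
```

```bash
python3 -c "
import numpy as np
for t in np.arange(0,3.15,.15): print(round(t,2),np.round(-0.144*(1-np.cos(t))*-1,3),np.round(-.144*np.sin(t),3))"
```

```text
0.0 0.0 -0.0
0.15 0.002 -0.022
0.3 0.006 -0.043
0.45 0.014 -0.063
0.6 0.025 -0.081
0.75 0.039 -0.098
0.9 0.054 -0.113
1.05 0.072 -0.125
1.2 0.092 -0.134
1.35 0.112 -0.141
1.5 0.134 -0.144
1.65 0.155 -0.144
1.8 0.177 -0.14
1.95 0.197 -0.134
2.1 0.217 -0.124
2.25 0.234 -0.112
2.4 0.25 -0.097
2.55 0.264 -0.08
2.7 0.274 -0.062
2.85 0.282 -0.041
3.0 0.287 -0.02
```

In the tool's units: -0.144 m is -0.192, -0.141 m is -0.188.

Request:
{"fn": "drive_effector", "kwargs": {
  "offsets": [0,0.0027,-0.0293,0,0,0,0,0,0.008,-0.0573,0,0,0,0,0,0.0187,-0.084,0,0,0,0,0,0.0333,-0.108,0,0,0,0,0,0.052,-0.1307,0,0,0,0,0,0.072,-0.1507,0,0,0,0,0,0.096,-0.1667,0,0,0,0,0,0.1227,-0.1787,0,0,0,0,0,0.1493,-0.188,0,0,0,0,0,0.1787,-0.192,0,0,0,0]
}}

```text
clock: 4.15
tcp_pos: [0.4764, -0.0737, 0.1835]
ee_rot: [-3.124, -0.324, -0.003]
contact_force: [0.7, 2.4, 1.6]
width: 0.097
grip_force: 20.0
```

```bash
python3 - <<'E'
from station import robot, read_camera, finish_job
import cv2
c=read_camera("scene");cv2.imwrite("pics/s2.png",c["image"][150:400,200:500,::-1])
print(robot.sense()["contact_force"])
E
```

```text
[-2.37450156 -1.42038273 13.02693115]
```

View pics/s2.png

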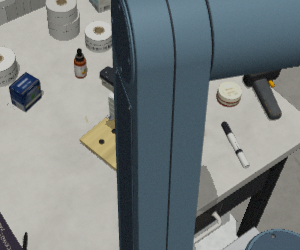

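The picture shows the arm hiding the mould, but the home side of the base board is bare, so the mould is up. I'll carry on over.

In the tool's units: 0.154 m is 0.2053, 0.153 m is 0.204.

Request:
{"fn": "drive_effector", "kwargs": {
  "offsets": [0,0.028,0,0,0,0,0,0,0.0573,0.0053,0,0,0,0,0,0.084,0.0133,0,0,0,0,0,0.1107,0.0267,0,0,0,0,0,0.1333,0.0427,0,0,0,0,0,0.1547,0.0627,0,0,0,0,0,0.1733,0.0853,0,0,0,0,0,0.1867,0.1093,0,0,0,0,0,0.1973,0.1373,0,0,0,0,0,0.204,0.1653,0,0,0,0,0,0.2053,0.1787,0,0,0,0,0,0.2053,0.1893,0,0,0,0,0,0.2053,0.192,0,0,0,0,0,0.2053,0.192,0,0,0,0,0,0.2053,0.192,0,0,0,0]
}}

```text
clock: 5.7
tcp_pos: [0.5075, -0.2259, 0.0375]
ee_rot: [3.124, 0.323, -0.001]
contact_force: [0.5, -5.0, -2.1]
width: 0.099
grip_force: 20.0
```

```bash
python3 - <<'E'
from station import robot, read_camera, finish_job
import cv2
c=read_camera("top");cv2.imwrite("pics/t3.png",cv2.resize(c["image"][200:400,220:440,::-1],None,fx=2.5,fy=2.5))
E
```

```text
(no output)
```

View pics/t3.png

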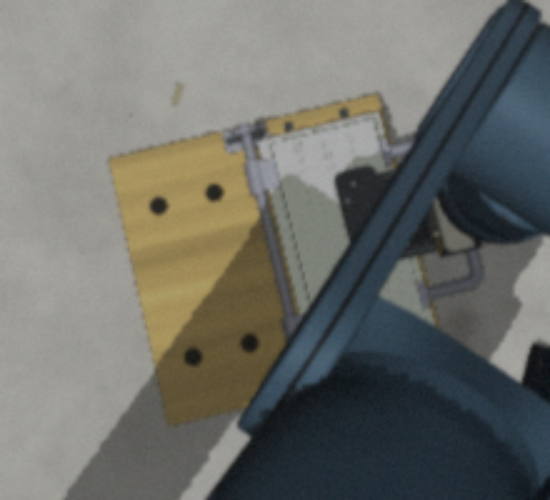

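The mould lies upside down on the tray, with its bare back at about (320,180) in the crop and the empty board to the left. First rap: lift 48 mm, release, regrip.

In the tool's units: -0.048 m is -0.064, -0.008 m is -0.0107.

Request:
{"fn": "drive_effector", "kwargs": {
  "offsets": [0,-0.0013,-0.0267,0,0,0,0,0,-0.0067,-0.0493,0,0,0,0,0,-0.0107,-0.064,0,0,0,0,0,-0.0107,-0.064,0,0,0,0,0,-0.0107,-0.064,0,0,0,0,0,-0.0107,-0.064,0,0,0,0.3,0,-0.008,-0.064,0,0,0,0.3,0,-0.0027,-0.064,0,0,0,0.3,0,0,-0.064,0,0,0,0.3,0,0,-0.0533,0,0,0,0.3,0,0,-0.0267,0,0,0,0.3,0,0,0,0,0,0,0.3,0,0,0,0,0,0,0.3,0,0,0,0,0,0,0,0,0,0,0,0,0,0,0,0,0,0,0,0,0,0,0,0,0,0,0,0]
}}

```text
clock: 7.45
tcp_pos: [0.5084, -0.2258, 0.0387]
ee_rot: [3.123, 0.323, 0.003]
contact_force: [-0.5, -1.2, 1.0]
width: 0.1
grip_force: 20.0
```

In the tool's units: -0.05 m is -0.0667, -0.04 m is -0.0533.

Request:
{"fn": "drive_effector", "kwargs": {
  "offsets": [0,-0.0013,-0.0267,0,0,0,0,0,-0.0067,-0.0493,0,0,0,0,0,-0.0107,-0.0667,0,0,0,0,0,-0.0107,-0.0667,0,0,0,0,0,-0.0107,-0.0667,0,0,0,0,0,-0.0107,-0.0667,0,0,0,0.3,0,-0.008,-0.0667,0,0,0,0.3,0,-0.0027,-0.0667,0,0,0,0.3,0,0,-0.0667,0,0,0,0.3,0,0,-0.0533,0,0,0,0.3,0,0,-0.0267,0,0,0,0.3,0,0,0,0,0,0,0.3,0,0,0,0,0,0,0.3,0,0,0,0,0,0,0,0,0,0,0,0,0,0,0,0,0,0,0,0,0,0,0,0,0,0,0,0]
}}

```text
clock: 9.15
tcp_pos: [0.5083, -0.2258, 0.0386]
ee_rot: [3.123, 0.323, 0.003]
contact_force: [0.7, -1.5, 0.2]
width: 0.102
grip_force: 20.0
```

Two raps are done. I'll swing it up to just past upright, holding the handle, and check the tray before going home.

In the tool's units: -0.154 m is -0.2053, -0.144 m is -0.192.

Request:
{"fn": "drive_effector", "kwargs": {
  "offsets": [0,-0.0013,-0.0267,0,0,0,0,0,-0.008,-0.0547,0,0,0,0,0,-0.0187,-0.0827,0,0,0,0,0,-0.032,-0.1067,0,0,0,0,0,-0.0507,-0.1293,0,0,0,0,0,-0.072,-0.1493,0,0,0,0,0,-0.0947,-0.1653,0,0,0,0,0,-0.1213,-0.1787,0,0,0,0,0,-0.148,-0.1867,0,0,0,0,0,-0.1773,-0.192,0,0,0,0,0,-0.2053,-0.192,0,0,0,0,0,-0.2053,-0.192,0,0,0,0,0,-0.2053,-0.192,0,0,0,0]
}}

```text
clock: 10.45
tcp_pos: [0.4768, -0.0736, 0.1838]
ee_rot: [3.124, 0.325, 0.005]
contact_force: [-2.1, 1.8, 10.6]
width: 0.1
grip_force: 20.0
```

```bash
python3 - <<'E'
from station import robot, read_camera, finish_job
import cv2,numpy as np
from h import *
a=[]
for n in("top","scene"):
    c=read_camera(n);a.append(c["image"][180:420,220:520,::-1])
    P=cloud(c).reshape(-1,3)
    r=P-np.array([.476,-.085,0]);x=r@[.979,.205,0];y=r@[-.205,.979,0]
    for x0 in(-.05,0,.05):
        m=(abs(x-x0)<.012)&(abs(y+.055)<.02)&(P[:,2]<.08);print(n,x0,m.sum(),np.percentile(P[m,2],[10,50,90]).round(4) if m.any() else 0)
cv2.imwrite("pics/u4.png",cv2.resize(np.hstack(a),None,fx=1.33,fy=2))
E
```

```text
top -0.05 2 [0.0506 0.0511 0.0517]
top 0 0 0
top 0.05 0 0
scene -0.05 0 0
scene 0 0 0
scene 0.05 0 0
```

View pics/u4.png

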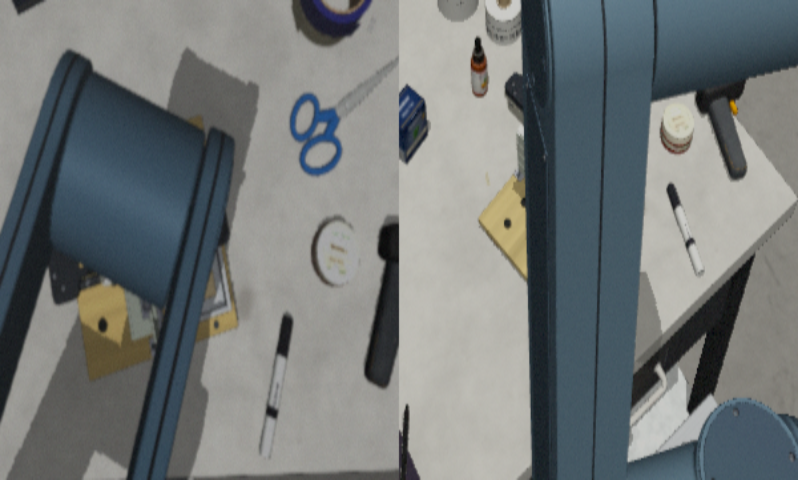

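One bar lies in the tray at (210,290), at z 51 mm. The arm hides the other two. I'll go home gently, release, retreat and look; I can repeat the rap if one is still clinging.

In the tool's units: 0.144 m is 0.192, -0.134 m is -0.1787.

Request:
{"fn": "drive_effector", "kwargs": {
  "offsets": [0,-0.0293,0.004,0,0,0,0,0,-0.056,0.0133,0,0,0,0,0,-0.0827,0.0253,0,0,0,0,0,-0.1067,0.0413,0,0,0,0,0,-0.1267,0.0613,0,0,0,0,0,-0.1453,0.084,0,0,0,0,0,-0.16,0.108,0,0,0,0,0,-0.1707,0.1347,0,0,0,0,0,-0.176,0.1627,0,0,0,0,0,-0.1787,0.1787,0,0,0,0,0,-0.1787,0.192,0,0,0,0,0,-0.1787,0.192,0,0,0,0,0,-0.1787,0.192,0,0,0,0,0,-0.1787,0.192,0,0,0,0.3,0,-0.1787,0.192,0,0,0,0.3,0,-0.1787,0.192,0,0,0,0.3]
}}

```text
clock: 12.15
tcp_pos: [0.4479, 0.057, 0.0376]
ee_rot: [-3.125, -0.323, 0.002]
contact_force: [0.5, -0.6, 0.4]
width: 0.283
grip_force: 0.0
```

Request:
{"fn": "drive_effector", "kwargs": {
  "offsets": [0,0,-0.04,0,0,0,0.3,0,0,-0.08,0,0,0,0.3,0,0,-0.1333,0,0,0,0.3,0,0,-0.2,0,0,0,0.3,0,-0.0667,-0.2,0,0,0,0.3,0,-0.1333,-0.2,0,0,0,0.3,0,-0.2,-0.2,0,0,0,0.3,0,-0.2667,-0.2,0,0,0,0.3,0,-0.3333,-0.2,0,0,0,0.3,0,-0.3333,-0.2,0,0,0,0.3,0,-0.3333,-0.2,0,0,0,0.3,0,-0.3333,-0.2,0,0,0,0.3]
}}

```text
clock: 13.35
tcp_pos: [0.3975, 0.3006, 0.1874]
ee_rot: [3.124, 0.322, -0.001]
contact_force: [1.0, -0.3, -0.6]
width: 0.298
grip_force: 0.0
```

```bash
python3 - <<'E'
from station import robot, read_camera, finish_job
import cv2,numpy as np
from h import *
a=[]
for n in("top","scene"):
    c=read_camera(n);a.append(c["image"][180:420,220:520,::-1])
    P=cloud(c).reshape(-1,3)
    r=P-np.array([.476,-.085,0]);x=r@[.979,.205,0];y=r@[-.205,.979,0]
    for x0 in(-.05,0,.05):
        for y0 in (-.055,.055):
            m=(abs(x-x0)<.015)&(abs(y-y0)<.02)&(P[:,2]<.1);print(n,x0,y0,m.sum(),np.percentile(P[m,2],[10,50,90]).round(4) if m.any() else 0)
cv2.imwrite("pics/u5.png",cv2.resize(np.hstack(a),None,fx=1.33,fy=2))
E
```

```text
top -0.05 -0.055 340 [0.0475 0.0496 0.0517]
top -0.05 0.055 326 [0.0254 0.0275 0.0298]
top 0 -0.055 334 [0.0473 0.0495 0.0515]
top 0 0.055 319 [0.0254 0.0276 0.0298]
top 0.05 -0.055 322 [0.0476 0.0497 0.0519]
top 0.05 0.055 307 [0.0257 0.0277 0.0295]
scene -0.05 -0.055 0 0
scene -0.05 0.055 0 0
scene 0 -0.055 0 0
scene 0 0.055 0 0
scene 0.05 -0.055 0 0
scene 0.05 0.055 0 0
```

View pics/u5.png

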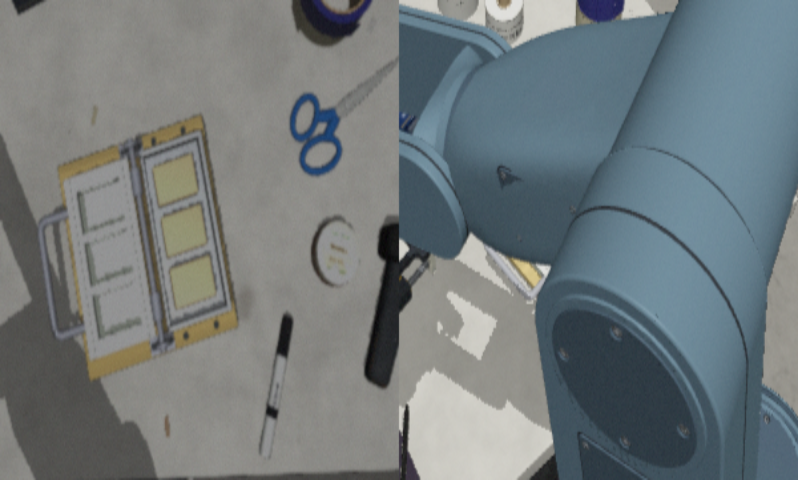

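All three bars lie flat in the tray, at crop (175,180), (185,230) and (192,280), with tops at 50 mm. The mould is home and empty on the left, and the arm is clear.

```bash
python3 -c "
from station import robot, read_camera, finish_job
print(finish_job())"
```

```text
the job is handed in; nothing more can be done
None
```

The job is handed in at about 13.5 s: two raps freed all three bars, which lie flat in the tray, the mould is back on its buttons, and the arm is clear with no bystander touched; the hand-in gave no verdict.

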